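Isolate, open and load the cup-drying cabinet through its interlock

ROBOT

A 7-joint arm with a two-finger parallel gripper is mounted at the origin on the work surface. World frame = base frame: x ahead of the robot, y to its left, z up, the work surface at z = 0. Lengths are in m, angles in rad, forces in N, time in s.
With the tool pointing down it reaches from about 0.4 to 0.875 m from the base axis. Payload 4.4 kg.
Tool frame: the origin (TCP) lies midway between the tips of the shut fingers; the grasp point (between the pads) lies 19 mm behind it; z points along the fingers, x is the direction in which the jaws open and shut, and the axes are right-handed (so a half turn about z gives the same grasp; the last joint's range is limited). The gripper opens to 85 mm and grips with 20 to 120 N. Pads are 22 mm wide; open, the fingers measure 114 mm over their backs; the gripper's body (76 mm by 85 mm) begins 54 mm behind the grasp point. The pads swing forward as they close: fully open they stand 13 mm farther back than shut.
Start: joints at [1.273, 0.628, 0.038, 1.517, -0.027, 0.996, -0.02], TCP at [0.149, -0.633, 0.231] pointing down, gripper open.
Joint ranges: [-3.06, 3.06], [-0.37, 2.12], [-1.25, 1.32], [0.18, 2.47], [-1.1, 4.24], [0.23, 1.98], [-2.94, 2.94]. Speed limits (rad/s): [2.57, 2.57, 3.14, 3.14, 3.14, 3.14, 3.14].

INTERFACE

Orientations are given as a unit quaternion [x, y, z, w].
In Python, from plant import r gives the robot as it stands.
- The arm moves only by the tool move_arm, never from a script. Its argument "commands" is a list that holds one entry, the list of rows, each a list of 5 numbers: the shift along the world's x, y, z in m, then the turn about the world's z in degrees, then the opening, from -1 (shut) to 1 (fully open), so that 0 is half open. A call has 1 to 20 rows; each row shifts and turns the commanded pose from where the row before left it; what a row does not reach is not made up. A row lasts 1/12 s, in which the tool goes at most 41.7 mm and 7.16 degrees, less where a joint would pass 70% of its speed; a pose out of reach is approached as far as the arm can. A call with a gripper value outside its range is refused whole. The fingers move at their own pace and stop on an object; "squeeze" is the grip in N (left out, the last holds). Time passes only in rows, so rows that do not move let the fingers close. It gives the time, the measured TCP pose, the force and the opening at its end, in the units of the state.
- r.get_obs(): the state, without advancing time (a new reading comes with each control period).
- r.read_camera(name): name is "scene" or "side" or "wrist"; returns a dict with "frame" (480x640x3 uint8, red, green, blue), "vertical_fov" (degrees; the focal length in pixels is half the picture's height over the tangent of half this angle, whatever the lens; pixels are square), "cx", "cy" (the principal point, pixels), "camera_from_world" (4x4, takes a point from world to camera coordinates); the wrist camera has in their place "hand_eye" (4x4, takes a point from camera to tool coordinates, whose origin is the TCP and whose axes are the tool frame's). Camera axes: x right, y up, looking along -z (the intrinsics and any distortion apply to the point x, -y, -z); pixel columns grow to the right and rows downward; lengths in m; the calibration is good to about 2 mm. A picture is of the moment at which its call begins: read the wrist's pose just before it. There is no depth.
- r.hand_in(): hands the job in, once; it reports no verdict.
The state is a dict: "time_s": time; "q": joint angles; "joint_velocities": joint speeds; "effort": joint torques, N m; "tcp_pos": TCP position; "tcp_rot": TCP orientation; "ft_force": force on the tool from outside, world axes, zero at the start; "moment": the same for the moment, N m; "gripper_width": finger opening in m.
Only numpy, scipy, OpenCV 4.12 (cv2) and the standard library are available. Lean on these libraries where they do the work, as an engineer would, in place of code of your own. Each camera call takes 0.05 s, during which the arm holds its last target. There are 200 camera calls.

TASK

Load the drying cabinet: throw all three levers of the interlocked lever bank fully over, away from the robot (each is barred until the right one before it is over, so try them), turn the quarter-turn latch and open the lid upright, then stand every aluminium cup on the cabinet's floor, upright. Shut the lid, turn the latch fully back so that it holds the lid, leave the levers over, and leave everything else on the board where it is.

Things in the scene. Friction and masses are not known exactly. Their poses are not given: they have to be found in the camera images.
- bank: Lever bank: steel base plate 130 x 250 x 10 mm, origin at the centre of its underside; levers are thrown to its +x, and stand 80 mm apart along its y on cases 100 x 62 x 45 mm. A hidden linkage interlocks them: at first one lever is free, it frees a second, that one the third, and the third frees the cabinet's latch. The order along the bank is unmarked and changes: find it by trying.
- grip_p (a point): One of three look-alike levers; which place in the bank it has changes from start to start. Black round grip 20 mm thick, reaching from 50 to 115 mm from the pivot, on a thin steel shaft. This point is on the grip's axis, 85 mm from the pivot; the pivot is 55 mm above the table, on top of a grey case.
- lever_p (a joint): Lever angle: 0 leans 0.5 rad from upright towards the robot (bank -x); 1.0 is thrown fully over, leaning 0.5 rad the other way, at a stop. Stays where left; 2 to 4 N at the grip moves it. A barred lever stops dead within about 0.2 rad (the interlock stands 25 N at the grip). At least three quarters over it frees the next, which then holds it there.
- grip_q (a point): One of three look-alike levers; which place in the bank it has changes from start to start. Black round grip 20 mm thick, reaching from 50 to 115 mm from the pivot, on a thin steel shaft. This point is on the grip's axis, 85 mm from the pivot; the pivot is 55 mm above the table, on top of a grey case.
- lever_q (a joint): Lever angle: 0 leans 0.5 rad from upright towards the robot (bank -x); 1.0 is thrown fully over, leaning 0.5 rad the other way, at a stop. Stays where left; 2 to 4 N at the grip moves it. A barred lever stops dead within about 0.2 rad (the interlock stands 25 N at the grip). At least three quarters over it frees the next, which then holds it there.
- grip_r (a point): One of three look-alike levers; which place in the bank it has changes from start to start. Black round grip 20 mm thick, reaching from 50 to 115 mm from the pivot, on a thin steel shaft. This point is on the grip's axis, 85 mm from the pivot; the pivot is 55 mm above the table, on top of a grey case.
- lever_r (a joint): Lever angle: 0 leans 0.5 rad from upright towards the robot (bank -x); 1.0 is thrown fully over, leaning 0.5 rad the other way, at a stop. Stays where left; 2 to 4 N at the grip moves it. A barred lever stops dead within about 0.2 rad (the interlock stands 25 N at the grip). At least three quarters over it frees the next, which then holds it there.
- cabinet_floor (a point): Centre of the inside floor of the white drying cabinet, 5 mm above the table; its x points away from the robot, y left, z up. The inside is 190 mm (x) by 300 mm (y), walls 5 mm thick, rim 100 mm above the table, covered by the lid. In front (-x) is a solid ledge 65 mm deep and 100 mm high that carries the latch.
- lid_hinge (a point): Point on the hinge line of the lid: along the cabinet's y, at its far (+x) rim, 100 mm above the table; this point is level in y with the middle of the handle. The lid is a clear plate with aluminium edges, 200 x 310 x 8 mm.
- lid_handle (a point): Middle of the lid's handle: a round aluminium bar 14 mm thick, 120 mm long along the cabinet's y, on two end posts (96 mm free between them). With the lid shut it lies 188 mm from the hinge line towards the robot, 48 mm above it and 40 mm above the lid's face; it swings with the lid.
- lid (a joint): Opening angle of the lid: 0 shut, 1.6 fully open (just past upright, at a stop). Stiff hinge: it stays where it is left; moving it by the handle takes 2 to 6 N.
- latch (a joint): Latch angle: 0 latched, bar and the steel tongue under it along the cabinet's x, the tongue over the lid's front edge. Grows clockwise seen from above to 1.57 (bar across); lid free from about 1.2. Barred until all three levers are over; can be turned back only with the lid fully shut. Stays where left; about 0.1 N m turns it.
- latch_grip (a point): Grip of the quarter-turn cam latch on the cabinet's ledge: a black upright bar 55 mm long, 14 mm thick and 36 mm high, which turns about the vertical axis through this point. The point is 140 mm above the table; the bar reaches 17 mm above and 19 mm below it, and the tongue's upper face is 23 mm below it, the ledge 40 mm below.
- cup1_mid (a point): Aluminium cup, open at the top, 70 mm high, 64 mm across the rim and 51 mm across the foot, wall 3 mm, about 90 g. This is its centre, half-way up (35 mm above its foot); z is its axis, up when it stands. One to three such cups are present (absent ones give None all along).
- cup2_mid (a point): Aluminium cup, open at the top, 70 mm high, 64 mm across the rim and 51 mm across the foot, wall 3 mm, about 90 g. This is its centre, half-way up (35 mm above its foot); z is its axis, up when it stands. One to three such cups are present (absent ones give None all along).
- cup3_mid (a point): Aluminium cup, open at the top, 70 mm high, 64 mm across the rim and 51 mm across the foot, wall 3 mm, about 90 g. This is its centre, half-way up (35 mm above its foot); z is its axis, up when it stands. One to three such cups are present (absent ones give None all along).
- stick: Bystander: wooden stirring stick 190 x 14 x 5 mm lying along its x; origin under its centre. Leave alone.
- tin: Bystander: closed tin 72 mm across, 110 mm high; origin under its centre. Leave alone.
- mug: Bystander: earthenware mug 80 mm across, 90 mm high, handle at +y; origin under its centre. Leave alone.
- jar2: Bystander: jar 70 mm across, 120 mm high; origin under its centre. Leave alone.
There are look-alikes about, which are no part of the job. Leave any yellow look-alike of the part that bears cup3_mid alone.

How it is judged:
On the way, in this order (a step that is already met when the one before it is completed fails the run):
1. all three levers are thrown over (each beyond 0.8 rad) (value of joint each of lever_p, lever_q, lever_r above 0.8 rad), for 0.2 s.
2. the latch is turned (beyond 1.2 rad) and the lid is open (beyond 1.3 rad) (value of joint latch above 1.2 rad and value of joint lid above 1.3 rad), for 0.2 s.
3. with the lid open (beyond 1.0 rad) every cup stands upright on the cabinet's floor (value of joint lid above 1 rad and x of cup1_mid in the frame of cabinet_floor between -0.08 and 0.08 m and y of cup1_mid in the frame of cabinet_floor between -0.135 and 0.135 m and z of cup1_mid in the frame of cabinet_floor between 0.02 and 0.05 m and angle between each of cup1_mid, cup2_mid, cup3_mid's own z axis and vertical below 0.2 rad and x of cup2_mid in the frame of cabinet_floor between -0.08 and 0.08 m and y of cup2_mid in the frame of cabinet_floor between -0.135 and 0.135 m and z of cup2_mid in the frame of cabinet_floor between 0.02 and 0.05 m and x of cup3_mid in the frame of cabinet_floor between -0.08 and 0.08 m and y of cup3_mid in the frame of cabinet_floor between -0.135 and 0.135 m and z of cup3_mid in the frame of cabinet_floor between 0.02 and 0.05 m), for 0.2 s.
4. the lid is shut (under 0.05 rad) and the latch is turned back (under 0.25 rad) (value of joint lid below 0.05 rad and value of joint latch below 0.25 rad), for 0.2 s.
At the end, for the whole second after the job is handed in: All three levers beyond 0.8 rad, lid under 0.05 rad, latch under 0.25 rad, every cup inside the cabinet on its floor (centre within 80 mm in x and 135 mm in y of the floor's centre), tilted less than 0.2 rad (all of step 1 and all of step 4 and x of cup1_mid in the frame of cabinet_floor between -0.08 and 0.08 m and y of cup1_mid in the frame of cabinet_floor between -0.135 and 0.135 m and z of cup1_mid in the frame of cabinet_floor between 0.02 and 0.05 m and angle between each of cup1_mid, cup2_mid, cup3_mid's own z axis and vertical below 0.2 rad and x of cup2_mid in the frame of cabinet_floor between -0.08 and 0.08 m and y of cup2_mid in the frame of cabinet_floor between -0.135 and 0.135 m and z of cup2_mid in the frame of cabinet_floor between 0.02 and 0.05 m and x of cup3_mid in the frame of cabinet_floor between -0.08 and 0.08 m and y of cup3_mid in the frame of cabinet_floor between -0.135 and 0.135 m and z of cup3_mid in the frame of cabinet_floor between 0.02 and 0.05 m); the robot touches nothing.
It fails at once if a bystander (jar, stick, tin or mug) is moved by more than 50 mm (distance of any of stick, tin, mug, jar2 from where it was at the start of the episode above 0.05 m).
Of cup1, cup2, cup3 only 1 to 3 are there at a start; the rules pass over those that are not, and their reading is None.
At some moment in a run one of cup1, cup2, cup3 may be knocked a few centimetres aside while the robot is not near it.
It also fails if it takes over 210 s, if anything falls off the work surface, if the arm or the gripper's body presses on something with over 40 N, if the wrist force passes 120 N, or if a joint passes its speed limit or range.

## Working session

There is one attempt and no reset: what is moved stays moved. The work goes in short steps, Python scripts to look and compute and a tool call to move; the robot and the scene stay as the last step left them, time stands still between calls to the robot, and variables do not carry over. Pictures are saved under pics/ and viewed, about 12 in all and at most 16, crops included, and the job is handed in when it is done.

Besides the shell and the picture viewer there is one more tool, called after "Call:" by a JSON object that holds its "name" and its "arguments". move_arm: Moves the arm, as the interface text tells. Its arguments: {"type":"object","properties":{"commands":{"type":"array","items":{"type":"array","items":{"type":"array","items":{"type":"number"}}}},"squeeze":{"type":"number"}},"required":["commands"]}

```bash
ls; mkdir -p pics; cat > h.py <<'E'
import numpy as np, cv2
from plant import r
from scipy.spatial.transform import Rotation as R
def cam(name,save=None):
    o=r.get_obs(); c=r.read_camera(name)
    f=240/np.tan(np.radians(c['vertical_fov'])/2)
    if name=='wrist':
        T=np.eye(4);T[:3,:3]=R.from_quat(o['tcp_rot']).as_matrix();T[:3,3]=o['tcp_pos']
        cw=np.linalg.inv(T@np.array(c['hand_eye']))
    else: cw=np.array(c['camera_from_world'])
    if save: cv2.imwrite('pics/'+save+'.png',c['frame'][:,:,::-1])
    d=dict(f=f,cx=c['cx'],cy=c['cy'],cw=cw,frame=c['frame'],keys=[k for k in c if k!='frame'],extra={k:c[k] for k in c if 'dist' in k or 'lens' in k})
    np.savez('pics/%s_cal.npz'%(save or name),f=f,cx=c['cx'],cy=c['cy'],cw=cw)
    return d
def load(s): return dict(np.load('pics/%s_cal.npz'%s))
def ray(d,u,v):
    w=np.linalg.inv(d['cw']); k=np.array([(u-d['cx'])/d['f'],-(v-d['cy'])/d['f'],-1])
    return w[:3,3],w[:3,:3]@k
def atz(d,u,v,z):
    o,k=ray(d,u,v); return (o+k*(z-o[2])/k[2]).round(4)
def px(d,p):
    q=(d['cw']@np.append(p,1))[:3]; return np.round([d['cx']+d['f']*q[0]/-q[2],d['cy']-d['f']*q[1]/-q[2]],1)
def tri(*a):
    A=np.zeros((3,3));b=np.zeros(3)
    for d,u,v in a:
        o,k=ray(d,u,v);k=k/np.linalg.norm(k);P=np.eye(3)-np.outer(k,k);A+=P;b+=P@o
    return np.linalg.solve(A,b).round(4)
E
python3 - <<'E'
from h import *
for n in ['scene','side','wrist']:
    d=cam(n,n+'0'); print(n,d['keys'],d['extra'],d['f'],d['cx'],d['cy'],np.linalg.inv(d['cw']).round(3).tolist())
o=r.get_obs();print(o['tcp_rot'],o['gripper_width'],o['time_s'])
E
```

```text
pics
scene ['vertical_fov', 'cx', 'cy', 'camera_from_world'] {} 498.2753838034678 310.98121535982017 229.57119870981552 [[0.21, -0.763, 0.612, 1.315], [0.978, 0.159, -0.136, -0.248], [0.006, 0.627, 0.779, 1.161], [0.0, 0.0, 0.0, 1.0]]
side ['vertical_fov', 'cx', 'cy', 'camera_from_world'] {} 530.6910951709897 318.1450895001645 242.2656825298929 [[-0.722, 0.536, -0.438, -0.102], [-0.692, -0.547, 0.47, 0.556], [0.013, 0.642, 0.766, 1.132], [0.0, 0.0, 0.0, 1.0]]
wrist ['vertical_fov', 'cx', 'cy', 'hand_eye'] {} 413.72221198576943 313.76785701388917 241.00204479139512 [[0.23, 0.929, 0.29, 0.223], [-0.973, 0.22, 0.067, -0.615], [-0.002, -0.298, 0.955, 0.373], [0.0, 0.0, 0.0, 1.0]]
[ 7.84130700e-01 -6.20595264e-01 -6.00878361e-04 -4.49843288e-04] 0.08531699574807894 0.15
```

View pics/scene0.png

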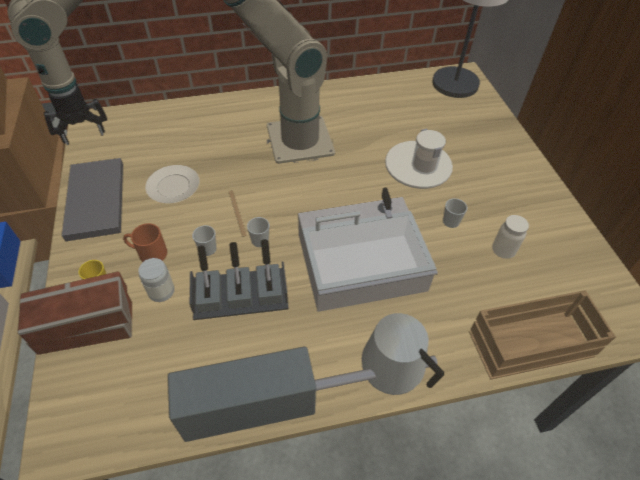

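View pics/side0.png

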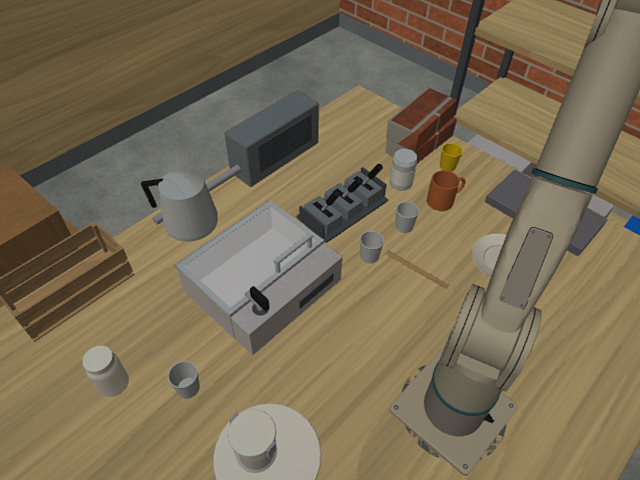

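The scene picture shows the cabinet (handle 338,220; latch 388,200), the levers at (202,258), (234,253) and (266,250), and grey cups at (205,241), (259,232) and (454,213). Things that could be mistaken for cups are the yellow cup (92,272), the mug (148,243), the jars (157,280) and (510,237), and the tin (428,150). By the description, the three grey cups are the ones I want. I'll check them in a close crop.

```bash
python3 - <<'E'
import cv2,numpy as np
a=cv2.imread('pics/scene0.png')[180:330,170:480]; b=cv2.imread('pics/side0.png')[160:410,130:430]
cv2.imwrite('pics/c1.png',cv2.resize(a,None,fx=2.58,fy=2.58,interpolation=cv2.INTER_CUBIC))
cv2.imwrite('pics/c2.png',cv2.resize(b,None,fx=2.4,fy=2.4,interpolation=cv2.INTER_CUBIC))
E
```

```text
(no output)
```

View pics/c1.png

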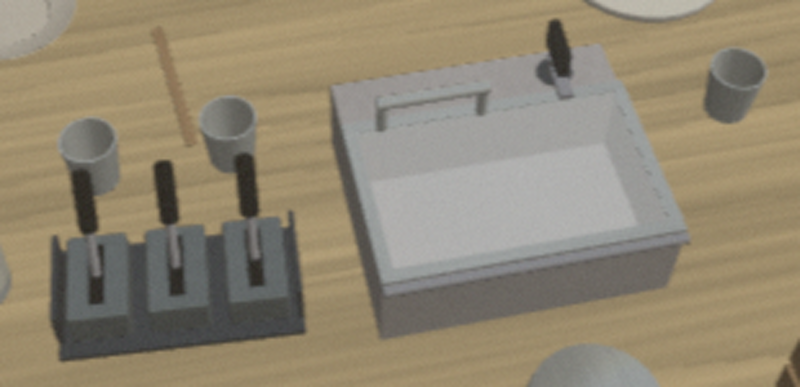

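View pics/c2.png

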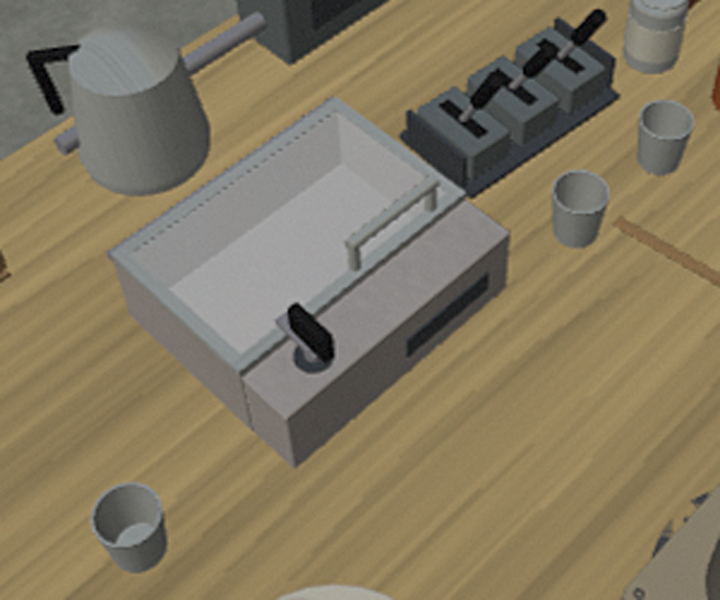

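```bash
python3 - <<'E'
from h import *
s=load('scene0');d=load('side0')
S=lambda u,v:(s,170+u/2.58,180+v/2.58)
D=lambda u,v:(d,130+u/2.4,160+v/2.4)
P=dict(cupA=((89,141),(665,123)),cupB=((229,119),(580,193)),cupC=((736,71),(128,510)),
L1=((82,172),(603,14)),L2=((163,163),(553,47)),L3=((245,156),(500,74)),
h1=((380,100),(433,185)),h2=((488,90),(352,247)),latch=((559,47),(311,331)),
ledgeL=((601,45),(287,417)),ledgeR=((332,88),(508,235)),hingeL=((688,238),(112,255)),hingeR=((385,285),(335,98)))
for k,(a,b) in P.items(): print(k,tri(S(*a),D(*b)))
for k in ['cupA','cupB','cupC']: print(k,atz(*S(*P[k][0]),.07),atz(*D(*P[k][1]),.07))
for n,p in dict(baseL=(304,332),baseR=(63,358)).items(): print(n,atz(*S(*p),0.0))
print('case top', [atz(*S(*p),.055) for p in [(96,300),(177,293),(257,284)]], [atz(*S(*p),.055) for p in [(95,240),(172,230),(253,222)]])
print('stick',atz(*S(158,30),0),atz(*S(190,143),0))
print('jar', atz(s,157,298,0),atz(s,152,268,.12),'mug',atz(s,150,228,.09),'rjar',atz(s,516,224,.12),'tin',atz(s,430,140,.11),'kettle top',atz(s,400,330,.2),'box',atz(s,240,370,.15))
E
```

```text
cupA [ 0.4093 -0.352   0.0644]
cupB [ 0.4107 -0.1999  0.0663]
cupC [0.4605 0.373  0.0677]
L1 [ 0.5206 -0.3555  0.1571]
L2 [ 0.5261 -0.2763  0.1563]
L3 [ 0.5366 -0.1979  0.1613]
h1 [ 0.4853 -0.0468  0.1474]
h2 [0.4899 0.0653 0.1428]
latch [0.4459 0.1579 0.1409]
ledgeL [0.4154 0.2211 0.0978]
ledgeR [ 0.4138 -0.0844  0.0942]
hingeL [0.6827 0.2209 0.0997]
hingeR [ 0.6784 -0.0855  0.1066]
cupA [ 0.4148 -0.3507  0.07  ] [ 0.4064 -0.3484  0.07  ]
cupB [ 0.4153 -0.1985  0.07  ] [ 0.4083 -0.1994  0.07  ]
cupC [0.4631 0.3734 0.07  ] [0.4583 0.3719 0.07  ]
baseL [ 0.6535 -0.161   0.    ]
baseR [ 0.6327 -0.405   0.    ]
case top [array([ 0.6065, -0.3611,  0.055 ]), array([ 0.615 , -0.2813,  0.055 ]), array([ 0.621 , -0.2014,  0.055 ])] [array([ 0.5343, -0.3562,  0.055 ]), array([ 0.5381, -0.2772,  0.055 ]), array([ 0.5454, -0.1935,  0.055 ])]
stick [ 0.1992 -0.2604  0.    ] [ 0.3837 -0.2443  0.    ]
jar [ 0.5489 -0.4991  0.    ] [ 0.5366 -0.4836  0.12  ] mug [ 0.3771 -0.4939  0.09  ] rjar [0.5919 0.4837 0.12  ] tin [0.2096 0.3825 0.11  ] kettle top [0.8676 0.0489 0.2   ] box [ 0.8637 -0.2982  0.15  ]
```

The crop confirms three grey aluminium cups: A (0.41,-0.35), B (0.41,-0.20) and C (0.46,0.37). The lever tips are at about (0.521,-0.356), (0.526,-0.276) and (0.537,-0.198). Next I'll approach the levers with the gripper shut and the tool yaw brought to 0.

Call:
{"name": "move_arm", "arguments": {"commands": [[[0.03, 0.0256, 0, 7, -1], [0.03, 0.0256, 0, 7, -1], [0.03, 0.0256, 0, 7, -1], [0.03, 0.0256, 0, 7, -1], [0.03, 0.0256, 0, 7, -1], [0.03, 0.0256, 0, 7, -1], [0.03, 0.0256, 0, 7, -1], [0.03, 0.0256, 0, 7, -1], [0.03, 0.0256, 0, 7, -1], [0.03, 0.0256, 0, 7, -1], [0.02, 0.0256, 0, 6.7, -1], [0, 0, -0.04, 0, -1], [0, 0, -0.04, 0, -1], [0, 0, -0.03, 0, -1], [0, 0, 0, 0, -1], [0, 0, 0, 0, -1]]]}}

```text
time_s: 1.48
tcp_pos: [0.4684, -0.3504, 0.1202]
tcp_rot: [1.0, -0.0, -0.001, -0.001]
ft_force: [0.0, 0.3, -0.1]
gripper_width: 0.0001
```

Call:
{"name": "move_arm", "arguments": {"commands": [[[0.015, -0.0013, 0, 0, -1], [0.007, -0.0006, 0, 0, -1], [0.007, -0.0006, 0, 0, -1], [0.005, -0.0004, 0, 0, -1], [0.005, -0.0004, 0, 0, -1]]]}}

```text
time_s: 1.9
tcp_pos: [0.5079, -0.3549, 0.1224]
tcp_rot: [1.0, -0.0, -0.001, 0.0]
ft_force: [-3.9, 0.2, 2.1]
gripper_width: 0.0002
```

Call:
{"name": "move_arm", "arguments": {"commands": [[[0.004, -0.0003, 0, 0, -1], [0.004, -0.0003, 0, 0, -1], [0.004, -0.0003, 0, 0, -1]]]}}

```text
time_s: 2.15
tcp_pos: [0.5189, -0.3558, 0.1238]
tcp_rot: [1.0, -0.001, -0.001, 0.0]
ft_force: [-13.7, 4.1, 31.3]
gripper_width: 0.0001
```

Call:
{"name": "move_arm", "arguments": {"commands": [[[-0.03, 0.002, 0, 0, -1], [0, 0, 0.016, 0, -1], [0.014, -0.001, 0, 0, -1], [0.005, -0.0004, 0, 0, -1], [0.004, -0.0003, 0, 0, -1], [0.004, -0.0003, 0, 0, -1]]]}}

```text
time_s: 2.65
tcp_pos: [0.5179, -0.3548, 0.1369]
tcp_rot: [1.0, 0.0, -0.0, -0.0]
ft_force: [-0.9, 0.3, 0.4]
gripper_width: -0.0001
```

Call:
{"name": "move_arm", "arguments": {"commands": [[[0.005, -0.0004, 0, 0, -1], [0.004, -0.0003, 0, 0, -1], [0.004, -0.0003, 0, 0, -1], [0.003, -0.0003, 0, 0, -1]]]}}

```text
time_s: 2.98
tcp_pos: [0.5334, -0.3566, 0.1371]
tcp_rot: [1.0, -0.0, -0.0, -0.0]
ft_force: [-2.4, 0.4, 1.5]
gripper_width: 0.0002
```

Call:
{"name": "move_arm", "arguments": {"commands": [[[0.006, -0.0005, 0, 0, -1], [0.006, -0.0005, 0, 0, -1], [0.006, -0.0005, 0, 0, -1]]]}}

```text
time_s: 3.23
tcp_pos: [0.5521, -0.3582, 0.1374]
tcp_rot: [1.0, -0.0, 0.0, 0.0]
ft_force: [-0.9, 0.3, 1.1]
gripper_width: -0.0
```

Call:
{"name": "move_arm", "arguments": {"commands": [[[0.01, -0.0008, 0, 0, -1], [0.01, -0.0008, 0, 0, -1], [0.008, -0.0008, 0, 0, -1], [0.006, -0.0008, 0, 0, -1], [0.005, 0, 0, 0, -1]]]}}

```text
time_s: 3.65
tcp_pos: [0.5909, -0.3612, 0.1369]
tcp_rot: [1.0, -0.0, -0.0, -0.0]
ft_force: [-1.3, -0.2, -1.3]
gripper_width: -0.0001
```

Call:
{"name": "move_arm", "arguments": {"commands": [[[0.003, 0, 0, 0, -1], [0.003, 0, 0, 0, -1]]]}}

```text
time_s: 3.82
tcp_pos: [0.5965, -0.3612, 0.1372]
tcp_rot: [1.0, -0.0, -0.0, -0.0]
ft_force: [-1.1, -0.6, -0.3]
gripper_width: 0.0004
```

Call:
{"name": "move_arm", "arguments": {"commands": [[[0.003, 0, 0, 0, -1], [0.003, 0, 0, 0, -1], [0.003, 0, 0, 0, -1]]]}}

```text
time_s: 4.07
tcp_pos: [0.6019, -0.3614, 0.137]
tcp_rot: [1.0, -0.001, -0.004, -0.0]
ft_force: [-13.1, 0.8, 8.1]
gripper_width: -0.0
```

Call:
{"name": "move_arm", "arguments": {"commands": [[[0.002, 0, 0, 0, -1], [0.002, 0, 0, 0, -1], [0.002, 0, 0, 0, -1]]]}}

```text
time_s: 4.32
tcp_pos: [0.6023, -0.3614, 0.1368]
tcp_rot: [1.0, -0.001, -0.009, -0.001]
ft_force: [-23.3, 3.9, 14.8]
gripper_width: -0.0003
```

Lever 1 is over, at its stop. Now I'll try lever 2, the middle one.

Call:
{"name": "move_arm", "arguments": {"commands": [[[-0.037, 0, 0, 0, -1], [-0.037, 0, 0, 0, -1], [-0.037, 0, 0, 0, -1], [0, 0.03, 0, 0, -1], [0, 0.03, 0, 0, -1], [0, 0.027, 0, 0, -1], [0.01, 0, 0, 0, -1], [0.008, -0.0006, 0, 0, -1], [0.006, -0.0006, 0, 0, -1], [0.005, -0.0006, 0, 0, -1]]]}}

```text
time_s: 5.15
tcp_pos: [0.518, -0.2718, 0.1363]
tcp_rot: [1.0, -0.0, -0.013, -0.004]
ft_force: [-32.9, 12.6, 27.9]
gripper_width: -0.0003
```

Call:
{"name": "move_arm", "arguments": {"commands": [[[0.005, -0.0006, 0, 0, -1], [0.004, 0, 0, 0, -1], [0.004, 0, 0, 0, -1]]]}}

```text
time_s: 5.4
tcp_pos: [0.5197, -0.2718, 0.1366]
tcp_rot: [1.0, -0.002, -0.024, -0.005]
ft_force: [-55.4, 17.1, 49.9]
gripper_width: 0.0001
```

That was barred: the force built up to 55 N, which is more than I wanted. I'll back off and try lever 3 more gently.

Call:
{"name": "move_arm", "arguments": {"commands": [[[-0.035, 0, 0, 0, -1], [0, 0.03, 0, 0, -1], [0, 0.03, 0, 0, -1], [0, 0.018, 0, 0, -1], [0.012, 0, 0, 0, -1], [0.008, -0.0006, 0, 0, -1], [0.004, -0.0006, 0, 0, -1]]]}}

```text
time_s: 5.98
tcp_pos: [0.533, -0.2002, 0.1376]
tcp_rot: [1.0, -0.0, 0.001, 0.0]
ft_force: [-1.6, 1.1, 1.5]
gripper_width: -0.0003
```

Call:
{"name": "move_arm", "arguments": {"commands": [[[0.004, -0.0003, 0, 0, -1], [0.004, -0.0003, 0, 0, -1]]]}}

```text
time_s: 6.15
tcp_pos: [0.5394, -0.2019, 0.1372]
tcp_rot: [1.0, -0.001, -0.0, 0.0]
ft_force: [-2.6, 0.1, 2.8]
gripper_width: -0.0002
```

Call:
{"name": "move_arm", "arguments": {"commands": [[[0.005, -0.0003, 0, 0, -1], [0.005, -0.0003, 0, 0, -1]]]}}

```text
time_s: 6.32
tcp_pos: [0.5496, -0.2022, 0.1373]
tcp_rot: [1.0, -0.001, -0.0, 0.0]
ft_force: [-2.2, 0.0, 0.6]
gripper_width: -0.0006
```

Lever 3 is moving freely. Its stop should be at about x = 0.616.

Call:
{"name": "move_arm", "arguments": {"commands": [[[0.007, -0.0006, 0, 0, -1], [0.007, -0.0006, 0, 0, -1]]]}}

```text
time_s: 6.48
tcp_pos: [0.5641, -0.2028, 0.1374]
tcp_rot: [1.0, -0.0, 0.0, 0.0]
ft_force: [-2.6, -0.2, 2.3]
gripper_width: 0.0004
```

Call:
{"name": "move_arm", "arguments": {"commands": [[[0.01, -0.0008, 0, 0, -1], [0.01, -0.0008, 0, 0, -1], [0.01, -0.0008, 0, 0, -1], [0.01, -0.0008, 0, 0, -1], [0.006, -0.0004, 0, 0, -1], [0.003, 0, 0, 0, -1]]]}}

```text
time_s: 6.98
tcp_pos: [0.6135, -0.2056, 0.137]
tcp_rot: [1.0, -0.0, 0.0, -0.0]
ft_force: [-3.6, 0.6, -0.6]
gripper_width: -0.0001
```

Call:
{"name": "move_arm", "arguments": {"commands": [[[0.003, 0, 0, 0, -1], [0.003, 0, 0, 0, -1]]]}}

```text
time_s: 7.15
tcp_pos: [0.6141, -0.2057, 0.1366]
tcp_rot: [1.0, -0.0, -0.005, -0.0]
ft_force: [-15.1, 0.6, 9.0]
gripper_width: -0.0001
```

Call:
{"name": "move_arm", "arguments": {"commands": [[[-0.041, 0, 0, 0, -1], [-0.041, 0, 0, 0, -1], [-0.04, 0, 0, 0, -1], [0, -0.034, 0, 0, -1], [0, -0.036, 0, 0, -1], [0.008, 0, 0, 0, -1], [0.008, 0, 0, 0, -1], [0.007, -0.0006, 0, 0, -1]]]}}

```text
time_s: 7.82
tcp_pos: [0.5201, -0.2766, 0.1377]
tcp_rot: [1.0, -0.001, 0.0, 0.0]
ft_force: [-2.9, 0.1, 2.3]
gripper_width: 0.0003
```

Call:
{"name": "move_arm", "arguments": {"commands": [[[0.006, -0.0005, 0, 0, -1], [0.006, -0.0005, 0, 0, -1], [0.006, -0.0005, 0, 0, -1]]]}}

```text
time_s: 8.07
tcp_pos: [0.5382, -0.2766, 0.1373]
tcp_rot: [1.0, 0.001, -0.0, -0.0]
ft_force: [-2.5, 0.9, 0.9]
gripper_width: -0.0001
```

Lever 2 is free now. Its stop should be at about x = 0.608.

Call:
{"name": "move_arm", "arguments": {"commands": [[[0.01, -0.0008, 0, 0, -1], [0.01, -0.0008, 0, 0, -1], [0.01, -0.0008, 0, 0, -1], [0.01, -0.0008, 0, 0, -1], [0.01, -0.0008, 0, 0, -1], [0.01, -0.0008, 0, 0, -1], [0.006, 0, 0, 0, -1], [0.003, 0, 0, 0, -1], [0.003, 0, 0, 0, -1]]]}}

```text
time_s: 8.82
tcp_pos: [0.6075, -0.2817, 0.1366]
tcp_rot: [1.0, 0.0, -0.003, -0.001]
ft_force: [-9.1, 1.8, 3.7]
gripper_width: -0.0001
```

Call:
{"name": "move_arm", "arguments": {"commands": [[[-0.04, 0, 0, 0, -1], [0, 0, 0.04, 0, -1], [0, 0, 0.04, 0, -1], [0, 0, 0.035, 0, -1], [-0.0097, 0.0338, 0, 6.925, 1], [-0.0097, 0.0338, 0, 6.925, 1], [-0.0097, 0.0338, 0, 6.925, 1], [-0.0097, 0.0338, 0, 6.925, 1], [-0.0097, 0.0338, 0, 6.925, 1], [-0.0097, 0.0338, 0, 6.925, 1], [-0.0097, 0.0338, 0, 6.925, 1], [-0.0097, 0.0338, 0, 6.925, 1], [-0.0097, 0.0338, 0, 6.925, 1], [-0.0097, 0.0338, 0, 6.925, 1], [-0.0097, 0.0338, 0, 6.925, 1], [-0.0097, 0.0338, 0, 6.925, 1], [-0.0097, 0.0338, 0, 6.925, 1], [0, 0, 0, 0, 1]]]}}

```text
time_s: 10.32
tcp_pos: [0.4413, 0.165, 0.2537]
tcp_rot: [0.702, 0.712, 0.003, -0.002]
ft_force: [-0.1, 1.2, 0.5]
gripper_width: 0.0854
```

```bash
python3 - <<'E'
from h import *
o=r.get_obs();print(o['tcp_pos'],R.from_quat(o['tcp_rot']).as_matrix().round(3)[:,0],o['q'])
w=cam('wrist','w1'); s=cam('scene','s1')
print(px(w,[.446,.158,.157]))
a=cv2.imread('pics/w1.png');b=cv2.imread('pics/s1.png')[180:330,170:480]
cv2.imwrite('pics/c3.png',np.vstack([cv2.resize(a,(512,384)),cv2.resize(b,(512,248-32))]))
E
```

```text
[0.4413093  0.16502639 0.25373744] [-0.015  1.     0.007] [ 0.17855266  0.44218356 -0.82902904  1.95828641  0.40566778  0.9089204
  0.72993112]
[301.4 249.9]
```

View pics/c3.png

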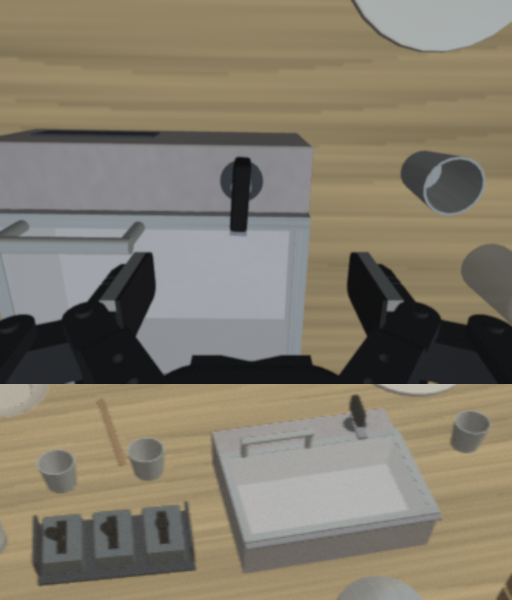

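The picture shows all three levers leaning over. The latch bar's top is centred at about (301,240) in wrist pixels and cup C's rim at (568,233).

```bash
python3 - <<'E'
from h import *
w=load('w1')
print(atz(w,300.6,240,.157),atz(w,568,233,.07),'handle',atz(w,170,301,.155),atz(w,0,295,.155))
E
```

```text
[0.4397 0.1575 0.157 ] [0.458  0.3764 0.07  ] handle [0.4823 0.0742 0.155 ] [ 0.4793 -0.033   0.155 ]
```

Call:
{"name": "move_arm", "arguments": {"commands": [[[0.002, -0.007, -0.03, 0, 1], [0, 0, -0.035, 0, 1], [0, 0, -0.035, 0, 0], [0, 0, -0.027, 0, -0.3], [0, 0, 0, 0, -0.8], [0, 0, 0, 0, -1], [0, 0, 0, 0, -1], [0, 0, 0, 0, -1], [0, 0, 0, 0, -1]]], "squeeze": 40}}

```text
time_s: 11.17
tcp_pos: [0.446, 0.1567, 0.1273]
tcp_rot: [0.706, 0.708, 0.006, -0.003]
ft_force: [-1.8, 14.9, -11.8]
gripper_width: 0.0137
```

Call:
{"name": "move_arm", "arguments": {"commands": [[[0, 0.002, 0, 0, -1], [0, 0, 0, -3, -1], [0, 0, 0, -5, -1], [0, 0, 0, -7, -1]]]}}

```text
time_s: 11.5
tcp_pos: [0.446, 0.1569, 0.1273]
tcp_rot: [0.794, 0.608, 0.004, -0.003]
ft_force: [-1.6, 10.2, -8.6]
gripper_width: 0.0135
```

Call:
{"name": "move_arm", "arguments": {"commands": [[[0, 0.002, 0, -7, -1], [0, 0, 0, -7, -1], [0, 0, 0, -7, -1], [0, 0, 0, -7, -1], [0, 0, 0, -7, -1], [0, 0, 0, -7, -1], [0, 0, 0, -7, -1], [0, 0, 0, -7, -1], [0, 0, 0, -7, -1], [0, 0, 0, -7, -1], [0, 0, 0, -4, -1], [0, 0, 0, 0, -1]]]}}

```text
time_s: 12.5
tcp_pos: [0.4462, 0.1574, 0.1273]
tcp_rot: [1.0, 0.008, 0.002, -0.003]
ft_force: [-1.5, 7.1, -4.9]
gripper_width: 0.0133
```

Call:
{"name": "move_arm", "arguments": {"commands": [[[0, 0, 0, 0, 1], [0, 0, 0, 0, 1], [0, 0, 0.035, 0, 1], [0, 0, 0.035, 0, 1], [0.011, -0.037, 0, 0, 1], [0.011, -0.037, 0, 0, 1], [0.011, -0.037, 0, 0, 1], [0.009, -0.037, 0, 0, 1], [0, 0, -0.035, 0, 1], [0, 0, -0.033, 0, 0.5], [0, 0, 0, 0, -0.5], [0, 0, 0, 0, -1], [0, 0, 0, 0, -1], [0, 0, 0, 0, -1], [0, 0, 0, 0, -1]]], "squeeze": 25}}

```text
time_s: 13.75
tcp_pos: [0.4903, 0.0064, 0.1295]
tcp_rot: [1.0, 0.009, 0.004, -0.0]
ft_force: [0.5, -2.6, 1.1]
gripper_width: 0.013
```

Call:
{"name": "move_arm", "arguments": {"commands": [[[0.0058, 0, 0.0185, 0, -1], [0.0075, 0, 0.0179, 0, -1], [0.0093, 0, 0.017, 0, -1]]]}}

```text
time_s: 14.0
tcp_pos: [0.5113, 0.0063, 0.1825]
tcp_rot: [1.0, 0.009, 0.002, -0.0]
ft_force: [5.8, -0.4, -9.1]
gripper_width: 0.0129
```

Call:
{"name": "move_arm", "arguments": {"commands": [[[0.011, 0, 0.016, 0, -1], [0.0125, 0, 0.0148, 0, -1], [0.0139, 0, 0.0135, 0, -1], [0.0152, 0, 0.0121, 0, -1]]]}}

```text
time_s: 14.33
tcp_pos: [0.5586, 0.0062, 0.2385]
tcp_rot: [1.0, 0.009, -0.004, 0.0]
ft_force: [-8.0, 0.4, 2.7]
gripper_width: 0.013
```

Call:
{"name": "move_arm", "arguments": {"commands": [[[0.0163, 0, 0.0105, 0, -1], [0.0173, 0, 0.0088, 0, -1], [0.018, 0, 0.007, 0, -1], [0.0187, 0, 0.0052, 0, -1]]]}}

```text
time_s: 14.67
tcp_pos: [0.6313, 0.0061, 0.2725]
tcp_rot: [1.0, 0.009, -0.001, 0.0]
ft_force: [-3.8, 0.1, 4.0]
gripper_width: 0.0128
```

Call:
{"name": "move_arm", "arguments": {"commands": [[[0.0191, 0, 0.0033, 0, -1], [0.0194, 0, 0.0014, 0, -1], [0.0194, 0, -0.0006, 0, -1], [0.0192, 0, -0.0025, 0, -1], [0, 0, 0, 0, -1]]]}}

```text
time_s: 15.08
tcp_pos: [0.7133, 0.006, 0.2721]
tcp_rot: [1.0, 0.009, 0.003, -0.0]
ft_force: [1.3, -0.9, 3.6]
gripper_width: 0.013
```

Call:
{"name": "move_arm", "arguments": {"commands": [[[0.011, 0, -0.002, 0, -1], [0, 0, 0, 0, -0.4], [0, 0, 0, 0, -0.4], [0, 0, 0, 0, -0.4], [0, 0, 0.03, 0, -0.4], [0, 0, 0.03, 0, -0.4], [0, 0, 0.02, 0, -0.4], [-0.035, -0.023, 0, 0, -0.4], [-0.035, -0.023, 0, 0, 1], [-0.035, -0.023, 0, 0, 1], [-0.035, -0.023, 0, 0, 1], [-0.035, -0.023, 0, 0, 1], [-0.035, -0.023, -0.02, 0, 1], [-0.035, -0.023, -0.03, 0, 1], [-0.035, -0.023, -0.03, 0, 1], [-0.035, -0.023, -0.03, 0, 1], [0, 0, 0, 0, 1], [0, 0, 0, 0, 1]]]}}

```text
time_s: 16.58
tcp_pos: [0.4274, -0.186, 0.2569]
tcp_rot: [1.0, 0.007, -0.002, -0.0]
ft_force: [1.1, 0.5, 0.4]
gripper_width: 0.0854
```

```bash
python3 - <<'E'
from h import *
o=r.get_obs();print(o['tcp_pos'],o['ft_force'])
w=cam('wrist','w2'); s=cam('scene','s2')
print(px(w,[.409,-.2,.07]))
a=cv2.imread('pics/w2.png');b=cv2.imread('pics/s2.png')[120:345,100:580]
cv2.imwrite('pics/c4.png',np.vstack([cv2.resize(a,(480,360)),b]))
E
```

```text
[ 0.42737113 -0.18597704  0.2568801 ] [1.12243115 0.50322006 0.44121288]
[292.  225.8]
```

View pics/c4.png

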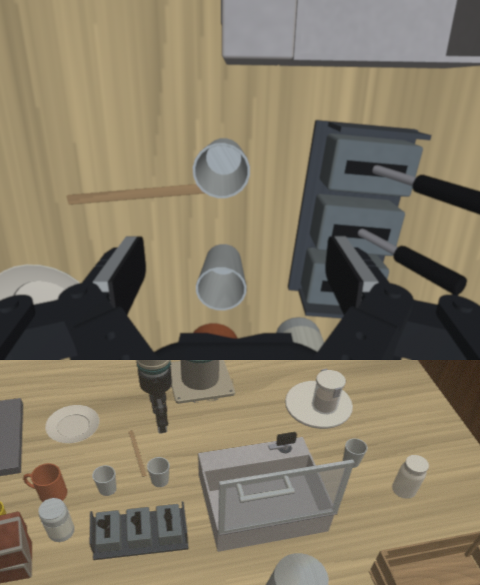

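The lid stands upright, the latch is across, and all three cups are undisturbed. In wrist pixels cup B's rim is at (294,225) and cup A's at (294,384).

```bash
python3 - <<'E'
from h import *
w=load('w2')
print(atz(w,294.5,225,.07),atz(w,294.5,384,.07))
E
```

```text
[ 0.4111 -0.1993  0.07  ] [ 0.4111 -0.3533  0.07  ]
```

Call:
{"name": "move_arm", "arguments": {"commands": [[[-0.0165, -0.0135, -0.02, 0, 1], [0, 0, -0.04, 0, 1], [0, 0, -0.04, 0, 1], [0, 0, -0.04, 0, 1], [0, 0, -0.04, 0, 1], [0, 0, -0.03, 0, 1], [0, 0, -0.02, 0, 1], [0, 0, 0, 0, 0.5], [0, 0, 0, 0, 0], [0, 0, 0, 0, -0.2], [0, 0, 0, 0, -0.2], [0, 0, 0, 0, -0.2]]], "squeeze": 30}}

```text
time_s: 17.68
tcp_pos: [0.4156, -0.1992, 0.029]
tcp_rot: [1.0, 0.009, 0.002, 0.001]
ft_force: [-0.5, 0.9, -0.6]
gripper_width: 0.0627
```

Call:
{"name": "move_arm", "arguments": {"commands": [[[0, 0, 0.03, 0, -0.2], [0, 0, 0.04, 0, -0.2], [0, 0, 0.04, 0, -0.2], [0, 0, 0.04, 0, -0.2], [0, 0, 0.04, 0, -0.2], [0.027, 0.0287, 0, 0, -0.2], [0.027, 0.0287, 0, 0, -0.2], [0.027, 0.0287, 0, 0, -0.2], [0.027, 0.0287, 0, 0, -0.2], [0.027, 0.0287, 0, 0, -0.2], [0.0275, 0.0287, 0, 0, -0.2], [0, 0, 0, 0, -0.2]]]}}

```text
time_s: 18.68
tcp_pos: [0.5822, -0.0171, 0.2193]
tcp_rot: [1.0, 0.014, 0.005, -0.003]
ft_force: [1.0, 1.6, -1.6]
gripper_width: 0.0625
```

Call:
{"name": "move_arm", "arguments": {"commands": [[[0, -0.004, -0.03, 0, -0.2], [0, 0, -0.04, 0, -0.2], [0, 0, -0.04, 0, -0.2], [0, 0, -0.04, 0, -0.2], [0, 0, -0.02, 0, -0.2], [0, 0, -0.008, 0, -0.2], [0, 0, 0, 0, -0.2]]]}}

```text
time_s: 19.27
tcp_pos: [0.5754, -0.0306, 0.0386]
tcp_rot: [1.0, 0.009, -0.001, -0.0]
ft_force: [-0.2, 1.1, -0.6]
gripper_width: 0.0622
```

Call:
{"name": "move_arm", "arguments": {"commands": [[[0, 0, -0.002, 0, -0.2], [0, 0, -0.002, 0, -0.2], [0, 0, 0, 0, 0], [0, 0, 0, 0, 0.8], [0, 0, 0, 0, 0.8]]]}}

```text
time_s: 19.68
tcp_pos: [0.5772, -0.0306, 0.0367]
tcp_rot: [1.0, 0.009, 0.001, 0.0]
ft_force: [0.5, -0.2, 1.0]
gripper_width: 0.0767
```

Call:
{"name": "move_arm", "arguments": {"commands": [[[0, 0, 0.03, 0, 1], [0, 0, 0.04, 0, 1], [0, 0, 0.04, 0, 1], [0, 0, 0.04, 0, 1], [0, 0, 0.04, 0, 1], [0, 0, 0.03, 0, 1], [-0.0178, -0.0355, 0, 0, 1], [-0.0178, -0.0355, 0, 0, 1], [-0.0178, -0.0355, 0, 0, 1], [-0.0178, -0.0355, 0, 0, 1], [-0.0178, -0.0355, 0, 0, 1], [-0.0178, -0.0355, 0, 0, 1], [-0.0178, -0.0355, 0, 0, 1], [-0.0178, -0.0355, 0, 0, 1], [-0.0178, -0.0355, 0, 0, 1], [0, 0, 0, 0, 1], [0, 0, 0, 0, 1]]]}}

```text
time_s: 21.1
tcp_pos: [0.4144, -0.3527, 0.2559]
tcp_rot: [1.0, 0.006, -0.0, 0.001]
ft_force: [0.9, 0.4, -0.5]
gripper_width: 0.0854
```

```bash
python3 - <<'E'
from h import *
o=r.get_obs();print(o['tcp_pos'],o['time_s'])
w=cam('wrist','w3'); s=cam('scene','s3')
print(px(w,[.411,-.353,.07]))
a=cv2.imread('pics/w3.png');b=cv2.imread('pics/s3.png')[120:345,100:580]
cv2.imwrite('pics/c5.png',np.vstack([cv2.resize(a,(480,360)),b]))
E
```

```text
[ 0.41435849 -0.35271923  0.25586821] 21.1
[309.6 209.7]
```

View pics/c5.png

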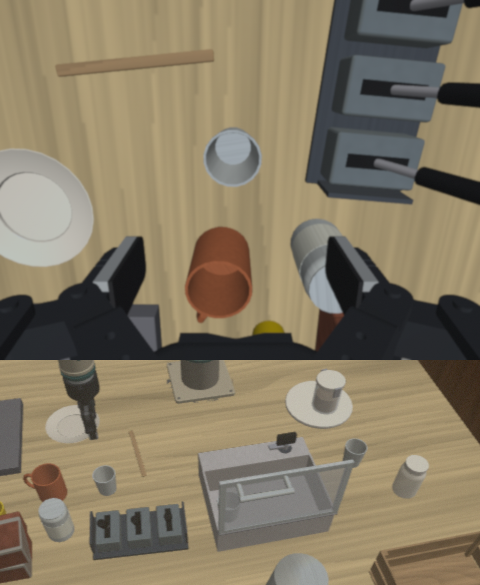

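Cup A's rim is at wrist pixel (310,209), where predicted, so I'm grasping it.

Call:
{"name": "move_arm", "arguments": {"commands": [[[-0.003, 0, -0.03, 0, 1], [0, 0, -0.04, 0, 1], [0, 0, -0.04, 0, 1], [0, 0, -0.04, 0, 1], [0, 0, -0.04, 0, 1], [0, 0, -0.025, 0, 1], [0, 0, -0.015, 0, 1], [0, 0, 0, 0, 0.5], [0, 0, 0, 0, 0], [0, 0, 0, 0, -0.2], [0, 0, 0, 0, -0.2], [0, 0, 0, 0, -0.2]]], "squeeze": 30}}

```text
time_s: 22.2
tcp_pos: [0.4143, -0.3504, 0.027]
tcp_rot: [1.0, 0.009, 0.001, 0.001]
ft_force: [-0.3, -0.2, -0.6]
gripper_width: 0.0613
```

Call:
{"name": "move_arm", "arguments": {"commands": [[[0, 0, 0.03, 0, -0.2], [0, 0, 0.04, 0, -0.2], [0, 0, 0.04, 0, -0.2], [0, 0, 0.04, 0, -0.2], [0, 0, 0.04, 0, -0.2], [0.0137, 0.035, 0, 0, -0.2], [0.0137, 0.035, 0, 0, -0.2], [0.0137, 0.035, 0, 0, -0.2], [0.0137, 0.035, 0, 0, -0.2], [0.0137, 0.035, 0, 0, -0.2], [0.0137, 0.035, 0, 0, -0.2], [0.0137, 0.035, 0, 0, -0.2], [0.0137, 0.035, 0, 0, -0.2], [0.0137, 0.035, 0, 0, -0.2], [0.0137, 0.035, 0, 0, -0.2], [0.0137, 0.035, 0, 0, -0.2], [0.0137, 0.033, 0, 0, -0.2], [0, 0, 0, 0, -0.2], [0, 0, 0, 0, -0.2]]]}}

```text
time_s: 23.78
tcp_pos: [0.5779, 0.0712, 0.2163]
tcp_rot: [1.0, 0.011, 0.001, -0.001]
ft_force: [0.1, -0.7, -0.7]
gripper_width: 0.0615
```

Call:
{"name": "move_arm", "arguments": {"commands": [[[0, -0.002, -0.03, 0, -0.2], [0, 0, -0.04, 0, -0.2], [0, 0, -0.04, 0, -0.2], [0, 0, -0.04, 0, -0.2], [0, 0, -0.02, 0, -0.2], [0, 0, -0.008, 0, -0.2], [0, 0, -0.004, 0, -0.2], [0, 0, 0, 0, -0.2]]]}}

```text
time_s: 24.45
tcp_pos: [0.578, 0.0651, 0.034]
tcp_rot: [1.0, 0.008, 0.0, 0.0]
ft_force: [-0.0, 0.5, 0.5]
gripper_width: 0.0612
```

Call:
{"name": "move_arm", "arguments": {"commands": [[[0, 0, -0.002, 0, -0.2], [0, 0, 0, 0, 0], [0, 0, 0, 0, 0.8], [0, 0, 0, 0, 0.8], [0, 0, 0.03, 0, 1], [0, 0, 0.04, 0, 1], [0, 0, 0.04, 0, 1], [0, 0, 0.04, 0, 1], [0, 0, 0.04, 0, 1], [0, 0, 0.03, 0, 1], [-0.0133, 0.0345, 0, 0, 1], [-0.0133, 0.0345, 0, 0, 1], [-0.0133, 0.0345, 0, 0, 1], [-0.0133, 0.0345, 0, 0, 1], [-0.0133, 0.0345, 0, 0, 1], [-0.0133, 0.0345, 0, 0, 1], [-0.0133, 0.0345, 0, 0, 1], [-0.0133, 0.0345, 0, 0, 1], [-0.0133, 0.0345, 0, 0, 1], [0, 0, 0, 0, 1]]]}}

```text
time_s: 26.12
tcp_pos: [0.4523, 0.3861, 0.2526]
tcp_rot: [1.0, 0.015, -0.001, -0.004]
ft_force: [-0.7, 1.4, 0.6]
gripper_width: 0.0853
```

```bash
python3 - <<'E'
from h import *
o=r.get_obs();print(o['tcp_pos'],o['time_s'])
w=cam('wrist','w4'); s=cam('side','d4')
print(px(w,[.459,.374,.07]))
a=cv2.imread('pics/w4.png');b=cv2.imread('pics/d4.png')[150:410,60:540]
cv2.imwrite('pics/c6.png',np.vstack([cv2.resize(a,(448,336)),cv2.resize(b,(448,243))]))
E
```

```text
[0.45232255 0.38613565 0.25264377] 26.1167
[321.9 227.2]
```

View pics/c6.png

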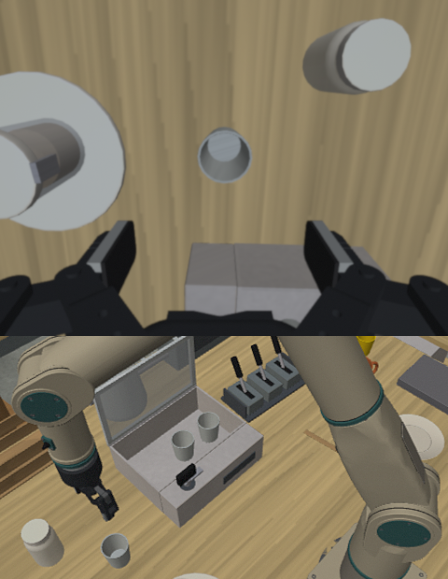

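Two cups stand upright in the cabinet. Cup C is at wrist pixel (320,221), so directly under the commanded pose.

Call:
{"name": "move_arm", "arguments": {"commands": [[[0, 0, -0.03, 0, 1], [0, 0, -0.04, 0, 1], [0, 0, -0.04, 0, 1], [0, 0, -0.04, 0, 1], [0, 0, -0.035, 0, 1], [0, 0, -0.025, 0, 1], [0, 0, -0.015, 0, 1], [0, 0, 0, 0, 0.5], [0, 0, 0, 0, 0], [0, 0, 0, 0, -0.2], [0, 0, 0, 0, -0.2], [0, 0, 0, 0, -0.2]]]}}

```text
time_s: 27.22
tcp_pos: [0.459, 0.3769, 0.028]
tcp_rot: [1.0, 0.009, 0.001, -0.001]
ft_force: [-0.0, -0.8, -1.8]
gripper_width: 0.063
```

Call:
{"name": "move_arm", "arguments": {"commands": [[[0, 0, 0.03, 0, -0.2], [0, 0, 0.04, 0, -0.2], [0, 0, 0.04, 0, -0.2], [0, 0, 0.04, 0, -0.2], [0, 0, 0.04, 0, -0.2], [0.017, -0.031, 0, 0, -0.2], [0.017, -0.031, 0, 0, -0.2], [0.017, -0.031, 0, 0, -0.2], [0.017, -0.031, 0, 0, -0.2], [0.017, -0.031, 0, 0, -0.2], [0.017, -0.031, 0, 0, -0.2], [0.017, -0.031, 0, 0, -0.2], [0, 0, 0, 0, -0.2], [0, 0, 0, 0, -0.2], [0, 0, 0, 0, -0.2]]]}}

```text
time_s: 28.47
tcp_pos: [0.5767, 0.1598, 0.2171]
tcp_rot: [1.0, 0.009, 0.0, -0.0]
ft_force: [-0.5, 1.1, -1.9]
gripper_width: 0.0631
```

Call:
{"name": "move_arm", "arguments": {"commands": [[[0, 0, -0.03, 0, -0.2], [0, 0, -0.04, 0, -0.2], [0, 0, -0.04, 0, -0.2], [0, 0, -0.04, 0, -0.2], [0, 0, -0.02, 0, -0.2], [0, 0, -0.008, 0, -0.2], [0, 0, -0.004, 0, -0.2], [0, 0, 0, 0, -0.2], [0, 0, -0.001, 0, -0.2], [0, 0, 0, 0, 0], [0, 0, 0, 0, 0.8], [0, 0, 0, 0, 0.8], [0, 0, 0.03, 0, 1], [0, 0, 0.04, 0, 1], [0, 0, 0.04, 0, 1], [0, 0, 0.04, 0, 1], [0, 0, 0.04, 0, 1], [0, 0, 0.03, 0, 1], [-0.01, 0, 0.04, 0, 0], [0, 0, 0.04, 0, 0]]]}}

```text
time_s: 30.13
tcp_pos: [0.5649, 0.1594, 0.3359]
tcp_rot: [1.0, 0.009, -0.0, 0.0]
ft_force: [0.6, 0.1, 0.3]
gripper_width: 0.0639
```

```bash
python3 - <<'E'
from h import *
o=r.get_obs();print(o['tcp_pos'],o['time_s'])
s=cam('side','d5');t=cam('scene','s5')
a=cv2.imread('pics/d5.png')[150:370,150:430];b=cv2.imread('pics/s5.png')[150:345,180:560]
cv2.imwrite('pics/c7.png',np.vstack([cv2.resize(a,(420,330)),cv2.resize(b,(420,216))]))
E
```

```text
[0.56493758 0.15939744 0.33590449] 30.1333
```

View pics/c7.png

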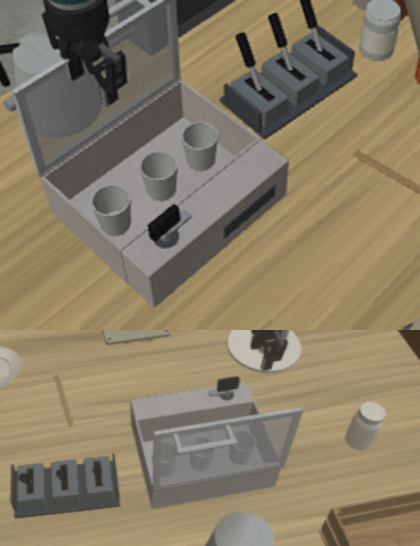

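All three cups stand upright in the cabinet, and the lid and levers are as I left them. Now I'll regrip the handle.

Call:
{"name": "move_arm", "arguments": {"commands": [[[0.0265, -0.0255, 0.004, 0, -0.4], [0.0265, -0.0255, 0, 0, -0.4], [0.0265, -0.0255, 0, 0, -0.4], [0.0265, -0.0255, 0, 0, -0.4], [0.0265, -0.0255, 0, 0, -0.4], [0.0265, -0.0255, 0, 0, -0.4], [0, 0, 0, 0, -0.4], [0, 0, 0, 0, -0.4], [0, 0, 0, 0, -0.4]]]}}

```text
time_s: 30.98
tcp_pos: [0.7255, 0.0071, 0.3371]
tcp_rot: [1.0, 0.009, -0.0, -0.001]
ft_force: [-0.2, -0.1, -0.5]
gripper_width: 0.0257
```

```bash
python3 - <<'E'
from h import *
o=r.get_obs();print(o['tcp_pos'],o['gripper_width'])
s=cam('side','d6');t=cam('scene','s6')
a=cv2.imread('pics/d6.png')[90:290,140:340];b=cv2.imread('pics/s6.png')[150:300,260:460]
cv2.imwrite('pics/c8.png',np.hstack([cv2.resize(a,(400,400)),cv2.resize(b,(400,300))[:300] if 0 else cv2.copyMakeBorder(cv2.resize(b,(400,300)),0,100,0,0,0)]))
for d,n in((s,'side'),(t,'scene')): print(n,px(d,o['tcp_pos']), px(d,[.678+.194*np.sin(1.82-1.5708),.006,.1+.194*np.cos(1.82-1.5708)]))
E
```

```text
[0.72547145 0.00712145 0.3370635 ] 0.02566793621254088
side [219.7 141.5] [222.7 157.4]
scene [368.7 242.4] [366.1 256.4]
```

View pics/c8.png

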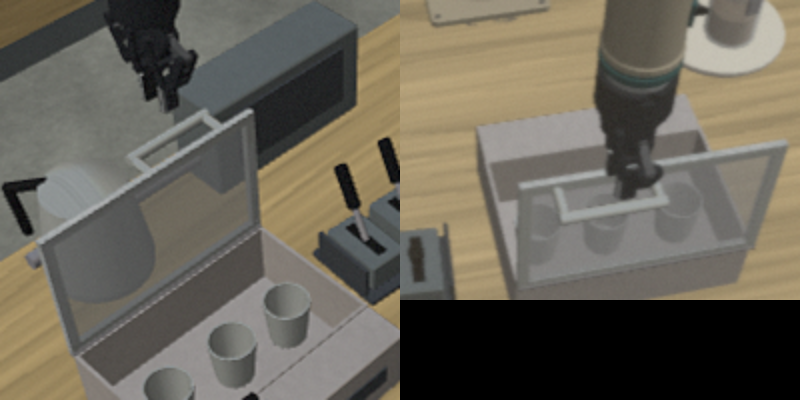

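```bash
python3 - <<'E'
from h import *
print(tri((load('d6'),225,158),(load('s6'),366,252)))
E
```

```text
[0.7167 0.0071 0.292 ]
```

Call:
{"name": "move_arm", "arguments": {"commands": [[[-0.005, 0, 0, 0, -0.25], [0, 0, -0.02, 0, -0.25], [0, 0, -0.015, 0, -0.25], [0, 0, -0.01, 0, -0.25]]]}}

```text
time_s: 31.42
tcp_pos: [0.7196, 0.0074, 0.2918]
tcp_rot: [1.0, 0.01, -0.001, 0.0]
ft_force: [0.7, 0.4, 0.2]
gripper_width: 0.0321
```

Call:
{"name": "move_arm", "arguments": {"commands": [[[0, 0, -0.01, 0, -0.25], [0, 0, -0.01, 0, -0.25], [0, 0, 0, 0, -0.6], [0, 0, 0, 0, -1], [0, 0, 0, 0, -1], [0, 0, 0, 0, -1]]], "squeeze": 25}}

```text
time_s: 31.92
tcp_pos: [0.7204, 0.0066, 0.2717]
tcp_rot: [1.0, 0.009, -0.001, -0.0]
ft_force: [0.6, 0.4, -7.0]
gripper_width: 0.0128
```

Call:
{"name": "move_arm", "arguments": {"commands": [[[-0.0078, 0, 0.0016, 0, -1], [-0.0192, 0, 0.0025, 0, -1], [-0.0194, 0, 0.0006, 0, -1], [-0.0194, 0, -0.0014, 0, -1]]]}}

```text
time_s: 32.25
tcp_pos: [0.6565, 0.0067, 0.277]
tcp_rot: [1.0, 0.009, 0.003, -0.0]
ft_force: [2.7, -0.0, -4.5]
gripper_width: 0.013
```

Call:
{"name": "move_arm", "arguments": {"commands": [[[-0.0191, 0, -0.0033, 0, -1], [-0.0187, 0, -0.0052, 0, -1], [-0.018, 0, -0.007, 0, -1], [-0.0173, 0, -0.0088, 0, -1], [-0.0163, 0, -0.0105, 0, -1]]]}}

```text
time_s: 32.67
tcp_pos: [0.5677, 0.0068, 0.2438]
tcp_rot: [1.0, 0.008, 0.004, -0.0]
ft_force: [0.5, -0.4, 3.0]
gripper_width: 0.0129
```

Call:
{"name": "move_arm", "arguments": {"commands": [[[-0.0152, 0, -0.0121, 0, -1], [-0.0139, 0, -0.0135, 0, -1], [-0.0125, 0, -0.0148, 0, -1], [-0.011, 0, -0.016, 0, -1]]]}}

```text
time_s: 33.0
tcp_pos: [0.5143, 0.0068, 0.1864]
tcp_rot: [1.0, 0.008, 0.003, -0.0]
ft_force: [1.6, 0.0, 0.6]
gripper_width: 0.0129
```

Call:
{"name": "move_arm", "arguments": {"commands": [[[-0.0093, 0, -0.017, 0, -1], [-0.0075, 0, -0.0179, 0, -1], [-0.0058, 0, -0.0185, 0, -1], [0, 0, 0, 0, -1]]]}}

```text
time_s: 33.33
tcp_pos: [0.4905, 0.0069, 0.1302]
tcp_rot: [1.0, 0.009, 0.0, -0.0]
ft_force: [-0.4, 1.6, -2.9]
gripper_width: 0.0128
```

Call:
{"name": "move_arm", "arguments": {"commands": [[[0, 0, -0.002, 0, -1], [0, 0, -0.002, 0, -1], [0, 0, 0, 0, -1]]]}}

```text
time_s: 33.58
tcp_pos: [0.4901, 0.0068, 0.1286]
tcp_rot: [1.0, 0.009, -0.0, 0.0]
ft_force: [-5.6, 2.2, 5.5]
gripper_width: 0.0129
```

Call:
{"name": "move_arm", "arguments": {"commands": [[[0, 0, -0.003, 0, -1], [0, 0, -0.002, 0, -1]]]}}

```text
time_s: 33.75
tcp_pos: [0.4902, 0.0066, 0.1257]
tcp_rot: [1.0, 0.009, 0.0, 0.001]
ft_force: [-14.0, 0.2, 37.0]
gripper_width: 0.013
```

Call:
{"name": "move_arm", "arguments": {"commands": [[[0, 0, 0.004, 0, 0.5], [0, 0, 0, 0, 1], [0, 0, 0.035, 0, 1], [0, 0, 0.034, 0, 1], [-0.011, 0.038, 0, 0, 1], [-0.011, 0.038, 0, 0, 1], [-0.011, 0.038, 0, 0, 1], [-0.011, 0.0365, 0, 0, 1], [0, 0, 0, 0, 1], [0, 0, -0.035, 0, 1], [0, 0, -0.035, 0, 1], [0, 0, 0, 0, 0], [0, 0, 0, 0, -1], [0, 0, 0, 0, -1], [0, 0, 0, 0, -1], [0, 0, 0, 0, -1]]], "squeeze": 40}}

```text
time_s: 35.08
tcp_pos: [0.4479, 0.1573, 0.1269]
tcp_rot: [1.0, 0.008, 0.002, -0.001]
ft_force: [-0.3, 0.1, -0.3]
gripper_width: 0.0252
```

Call:
{"name": "move_arm", "arguments": {"commands": [[[0, 0, 0, 0, -1], [0, 0, 0, 0, -1], [0, 0, 0, 0, -1]]]}}

```text
time_s: 35.33
tcp_pos: [0.4465, 0.1571, 0.1267]
tcp_rot: [1.0, 0.009, 0.0, -0.0]
ft_force: [-2.7, -0.2, 10.4]
gripper_width: 0.0131
```

Call:
{"name": "move_arm", "arguments": {"commands": [[[0, 0, 0, 4, -1], [0, 0, 0, 6, -1], [0, 0, 0, 7, -1], [0, 0, 0, 7, -1]]]}}

```text
time_s: 35.67
tcp_pos: [0.4465, 0.1571, 0.1267]
tcp_rot: [0.976, 0.219, 0.001, 0.0]
ft_force: [-3.4, -0.6, 8.1]
gripper_width: 0.0137
```

Call:
{"name": "move_arm", "arguments": {"commands": [[[0, 0, 0, 7, -1], [0, 0, 0, 7, -1], [0, 0, 0, 7, -1], [0, 0, 0, 7, -1], [0, 0, 0, 7, -1], [0, 0, 0, 7, -1], [0, 0, 0, 7, -1], [0, 0, 0, 7, -1], [0, 0, 0, 6, -1], [0, 0, 0, 4, -1], [0, 0, 0, 0, -1]]]}}

```text
time_s: 36.58
tcp_pos: [0.4465, 0.1573, 0.1267]
tcp_rot: [0.701, 0.713, 0.0, 0.0]
ft_force: [-3.5, -0.4, 10.8]
gripper_width: 0.0136
```

```bash
python3 - <<'E'
from h import *
o=r.get_obs();print(R.from_quat(o['tcp_rot']).as_matrix()[:,0].round(3),o['moment'],o['ft_force'])
E
```

```text
[-0.017  1.     0.   ] [ 0.05329414  1.00687062 -0.65942579] [-3.54445139 -0.41296301 10.82291586]
```

At the stop, with a moment of 0.66 N m about z and yaw about 91°. I'll release, lift clear and check.

Call:
{"name": "move_arm", "arguments": {"commands": [[[0, 0, 0, 0, 0], [0, 0, 0, 0, 1], [0, 0, 0, 0, 1], [0, 0, 0, 0, 1], [0, 0, 0.03, 0, 1], [0, 0, 0.04, 0, 1], [0, 0, 0.04, 0, 1], [0, 0, 0.04, 0, 1], [-0.03, -0.03, 0.03, 0, 1], [0, 0, 0, 0, 1], [0, 0, 0, 0, 1]]]}}

```text
time_s: 37.5
tcp_pos: [0.4227, 0.1315, 0.3004]
tcp_rot: [0.702, 0.712, 0.001, 0.002]
ft_force: [-0.0, -0.1, -0.7]
gripper_width: 0.0853
```

```bash
python3 - <<'E'
from h import *
o=r.get_obs();print(o['tcp_pos'],o['ft_force'])
w=cam('wrist','w9');s=cam('scene','s9');t=cam('side','d9')
a=cv2.imread('pics/w9.png');b=cv2.imread('pics/s9.png')[180:330,80:480];c=cv2.imread('pics/d9.png')[140:340,150:430]
cv2.imwrite('pics/c9.png',np.vstack([np.hstack([cv2.resize(a,(400,300)),cv2.resize(c,(400,300))]),cv2.resize(b,(800,300))]))
E
```

```text
[0.42271635 0.13152326 0.3004271 ] [-0.00577369 -0.13409419 -0.72439916]
```

View pics/c9.png

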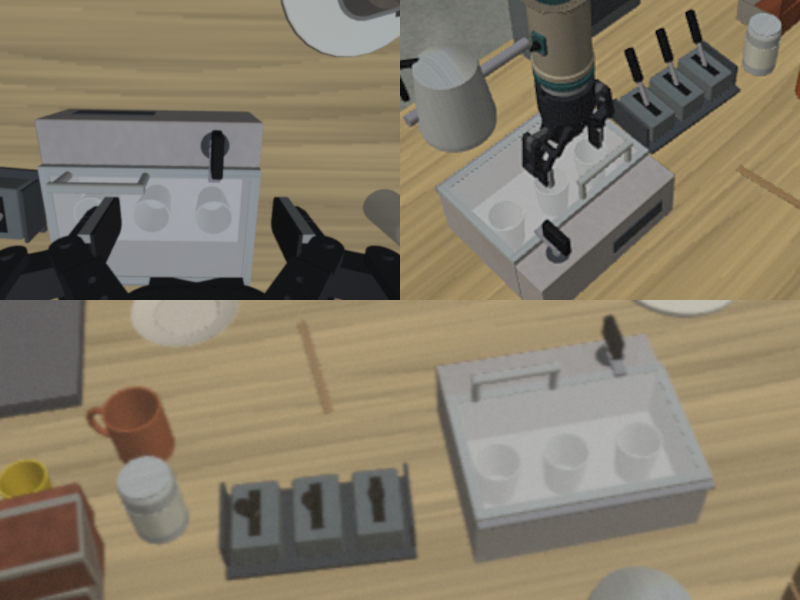

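The lid is shut, the latch bar is back along x with its tongue over the lid edge, three cups stand upright inside, and the levers are over. The bystanders haven't moved, so I'm handing in.

```bash
python3 -c "
from plant import r
print(r.hand_in())"
```

```text
the job is handed in; nothing more can be done
None
```

I finished the job and handed it in at about 38 s on the robot's clock; hand-in gives no verdict.

- **Levers:** I threw them in the order right (-y), left (+y), middle, each to its stop.
- **Latch and lid:** I turned the latch, opened the lid upright, and later shut it. Pressing the handle down met 37 N, so the lid was shut. I then turned the latch back to its stop, at a yaw of about 91°.
- **Cups:** All three aluminium cups stand on the cabinet floor in a row. I left the yellow look-alike alone.

**Last checks:** The final pictures show the lid shut with the tongue over its edge, the cups upright inside, and the levers over. The bystanders in view (stick, mug and two jars) look unmoved, though I judged that by eye and didn't measure it. The tin was out of that last view. The gripper is well clear, with the force reading near zero.

**What went wrong:** When I tried the middle lever while it was still barred, the wrist force briefly reached about 55 N in x (about 76 N in all). That is above the interlock's 25 N rating but under the 120 N wrist limit. The lever still worked normally afterwards. An early push on the first lever also wedged its tip against the finger (31 N upward), so I raised the tool and repeated it.

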